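Clamp the plaster mould in the toggle jig

TASK

Push the loose plaster mould along the wooden jig until it sits fully home against the fence, then push the black-handled clamp lever over its dead point, towards the mould, until it snaps into lock and the rubber foot bears on the mould. Slide the mould only, never lift it, and leave the jar, mug, bowl and rolling pin undisturbed.

Things in the scene. Friction and masses are not known exactly. Their poses are not given: they have to be found in the camera images.
- jig: Jig fixed to the table, yaw within 0.45 rad. Origin on the table; z up, +y along the plywood bed to the fence (at yaw 0, world +y). In mm: bed x +-60, y -190 to 140, top z 12. Rails: inner faces x +-42, top z 22, from y -190 to 40. The wooden fence crosses the bed, face at y 40, top z 52. Behind it the steel toggle clamp: cheeks x +-19, y 55 to 110, top z 105.
- mould: Loose plaster block, 80 mm (x) by 120 mm (y) by 60 mm high, seam round it, two holes on top, 0.4 to 0.8 kg. Lies on the bed between the rails (2 mm play each side), axes as the jig's. Origin at the centre of its underside. Starts 30 to 90 mm short of the fence; home, its origin is at the jig's y = -20 mm. A few newtons slide it.
- lever (a joint): Lever angle, rad: 0 = open (at the start), leaning 0.75 from vertical to the jig's +y, away from the mould; about 1.2 = locked (1.18 on the mould), leaning 0.45 past vertical to the mould. Hinge axis parallel to the jig's x at y 95, z 75 mm. A spring pushes it back to 0 below the dead point at 0.8 rad, on to 1.2 beyond it. A level push at the knob needs about 10 N at first, ever less to the dead point.
- lever_tip (a point): Centre of the black ball knob (26 mm diameter) ending the lever, 120 mm from its hinge axis; the lever's outer half is an 18 mm thick black grip. In the jig's frame, mm: y 177, z 163 open; y 89, z 195 at the dead point; y 43, z 183 locked.
- clamp_arm: Steel hold-down arm, moved by the lever through a linkage. Origin on its hinge (jig's y 62, z 98 mm). Lever open: raised, highest point 165 mm above the table, its 28 mm rubber foot about 130 mm above the table near the jig's y = 0. Lever locked: level, the foot pressing on the mould's top (72 mm above the table) at the jig's y = 0.
- jar: Bystander: glass jar with white cap, 64 mm diameter, 100 mm tall; origin at the centre of its underside. Not to be moved.
- mug: Bystander: terracotta mug, 80 mm diameter, 90 mm tall, with a handle; origin at the centre of its underside. Not to be moved.
- bowl: Bystander: terracotta bowl, 84 mm diameter, 40 mm tall; origin at the centre of its underside. Not to be moved.
- roller: Bystander: wooden rolling pin lying on the table, 48 mm thick, 250 mm long along its y; origin at the middle of its underside. Not to be moved.
Not all that is in view belongs to the job. What is shaped like the mould but yellow is not meant.

How it is judged:
By the outcome, as a careful person would: the job done as asked, in the order asked, and still so for the second after the job is handed in, with the robot touching nothing.
It also fails if it takes over 48 s, if anything falls off the work surface, if the arm or the gripper's body presses on something with over 40 N, if the wrist force passes 120 N, or if a joint passes its speed limit or range.

ROBOT

A 7-joint arm with a two-finger parallel gripper is mounted at the origin on the work surface. World frame = base frame: x ahead of the robot, y to its left, z up, the work surface at z = 0. Lengths are in m, angles in rad, forces in N, time in s.
With the tool pointing down it reaches from about 0.425 to 0.95 m from the base axis. Payload 16.7 kg.
Tool frame: the origin (TCP) lies midway between the tips of the shut fingers; the grasp point (between the pads) lies robot.hold_point_z behind it (robot.hold_point_z is the distance from the TCP to the grasp point, in m); z points along the fingers, y is the direction in which the jaws open and shut (so a half turn about z gives the same grasp; the last joint's range is limited). The gripper opens to 94 mm and grips with 3 to 60 N. Pads are 16 mm wide; open, the fingers measure 119 mm over their backs; the gripper's body (75 mm by 177 mm) begins 78 mm behind the grasp point.
Start: joints at [1.083, 0.426, 0.074, 1.606, -0.034, 1.111, -0.067], TCP at [0.224, -0.637, 0.205] pointing down, gripper open.
Joint ranges: [-2.85, 2.85], [-0.5, 2.14], [-1.23, 1.37], [0.21, 2.46], [-1.02, 4.16], [0.16, 2.05], [-2.73, 2.73]. Speed limits (rad/s): [1.89, 1.89, 2.39, 2.39, 3.01, 3.01, 3.01].

INTERFACE

Orientations are given as a 3x3 rotation matrix whose columns are the frame's x, y, z axes.
In Python, from rig import robot gives the robot as it stands.
- The arm moves only by the tool arm_command, never from a script. Its argument "series" is a list of rows, each a list of 2 entries, a list of its own where there are three numbers: the shift along the world's x, y, z in cm, then the turn about the world's z in degrees. In form: [[[dx, dy, dz], yaw], ...]. A call has 1 to 20 rows; each row shifts and turns the pose as measured when the row begins; what a row does not reach is not made up. A row lasts 1/12 s, in which the tool goes at most 41.7 mm and 7.16 degrees, less where a joint would pass 70% of its speed; a pose out of reach is approached as far as the arm can. A call with a gripper value outside its range is refused whole. "grip" is the finger opening in cm, from 0 to 9.4, set as the call begins (left out, the last holds). The fingers move at their own pace and stop on an object; "squeeze" is the grip in N (left out, the last holds). Time passes only in rows, so rows that do not move let the fingers close. It gives the time, the measured TCP pose, the force and the opening at its end, in the units of the state.
- robot.get_state(): the state, without advancing time (a new reading comes with each control period).
- robot.get_image(name): name is "scene" or "top" or "wrist"; returns the picture (420x560x3 uint8, red, green, blue); there is no depth.
- robot.calibration(name): a dict with "K" (3x3 intrinsics, pixels), "R" (3x3) and "t" (3): a world point X has camera coordinates R X + t. Camera axes: x right, y down, z forward; pixel columns grow to the right and rows downward; lengths in m; the calibration is good to about 2 mm. A picture is of the moment at which its call begins: read the wrist's pose just before it. calibration takes no time and is no camera call; for the wrist camera it gives the pose at the moment of the call.
- robot.finish_job(): hands the job in, once; it reports no verdict.
The state is a dict: "time_s": time; "joints": joint angles; "qvel": joint speeds; "joint_torque": joint torques, N m; "tcp_pos": TCP position; "orientation": TCP orientation; "ft_force": force on the tool from outside, world axes, zero at the start; "moment": the same for the moment, N m; "opening": finger opening in m.
Only numpy, scipy, OpenCV 4.12 (cv2) and the standard library are available. Lean on these libraries where they do the work, as an engineer would, in place of code of your own. Each camera call takes 0.05 s, during which the arm holds its last target.

## Working session

There is one attempt and no reset: what is moved stays moved. The work goes in short steps, Python scripts to look and compute and a tool call to move; the robot and the scene stay as the last step left them, time stands still between calls to the robot, and variables do not carry over. Pictures are saved under pics/ and viewed, and the job is handed in when it is done.

Besides the shell and the picture viewer there is one more tool, called after "Request:" as name([rows], argument=value, ...), one row to a line, values as JSON. arm_command: Moves the arm, as the interface text tells. Its arguments: {"type":"object","properties":{"series":{"type":"array"},"grip":{"type":"number"},"squeeze":{"type":"number"}},"required":["series"]}

```bash
mkdir -p pics; ls; python3 - <<'E'
from rig import robot
import cv2
s=robot.get_state()
for k in s: print(k,s[k])
print(robot.hold_point_z)
for n in ["scene","top"]:
    im=robot.get_image(n); cv2.imwrite(f"pics/{n}0.png",im[:,:,::-1])
    c=robot.calibration(n); print(n,c)
E
```

```text
pics
time_s 0.0
joints [ 1.0824902   0.42673395  0.07383829  1.60662425 -0.03413267  1.11081931
 -0.06707859]
qvel [-0.00076737 -0.00151575 -0.00012942  0.00130102 -0.00032147  0.00144687
 -0.00106777]
joint_torque [-8.79800928e-05 -9.35810494e+01  3.66786294e+00 -4.54180920e+01
 -4.86248033e-02  2.03772500e-02  8.27648478e-05]
tcp_pos [ 0.22417769 -0.6361992   0.20476634]
orientation [[ 9.43156718e-01  3.32347942e-01 -5.00411408e-04]
 [ 3.32348313e-01 -9.43155921e-01  1.22801040e-03]
 [-6.38392541e-05 -1.32451714e-03 -9.99999121e-01]]
ft_force [-0.61730692 -0.43266526  0.42521715]
moment [-0.05896737 -0.00525709  0.02180336]
opening 0.09425869290885339
0.0188
scene {'K': array([[384.97325812,   0.        , 281.65519737],
       [  0.        , 384.97325812, 209.31965151],
       [  0.        ,   0.        ,   1.        ]]), 'R': array([[ 0.78642389,  0.61760042,  0.01035268],
       [ 0.35027502, -0.4320938 , -0.83102489],
       [-0.50876799,  0.65716411, -0.55613889]]), 't': array([-0.44796029, -0.08907329,  1.37720044])}
top {'K': array([[506.73032997,   0.        , 278.63101788],
       [  0.        , 506.73032997, 212.19656009],
       [  0.        ,   0.        ,   1.        ]]), 'R': array([[-1.69435696e-03, -9.99896693e-01,  1.42735182e-02],
       [-9.94592646e-01,  2.02869501e-04, -1.03852912e-01],
       [ 1.03839288e-01, -1.43723001e-02, -9.94490241e-01]]), 't': array([0.00735093, 0.58690774, 1.63734169])}
```

View pics/scene0.png

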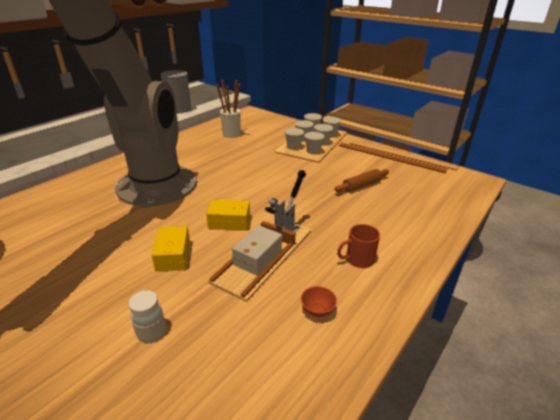

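View pics/top0.png

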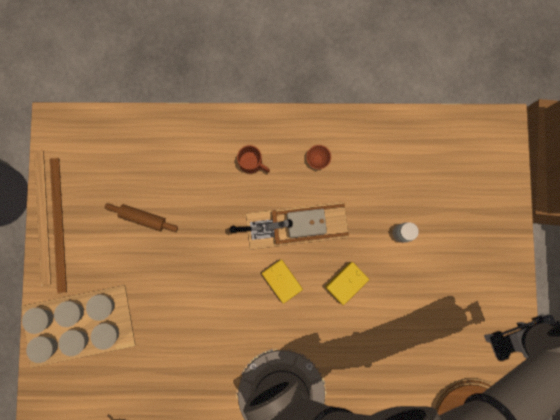

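The scene picture shows the grey mould on the jig at about (258,250) and the lever knob at (301,174). In the top picture the jig spans columns 247–348 at row ~225, the mould is at (306,223) and the knob is at (233,230). The jar is at (406,232), behind the jig's open end, the mug is at (249,160), the bowl at (318,157), and the yellow blocks are at (282,281) and (347,284).

```bash
python3 - <<'E'
import cv2
im=cv2.imread("pics/top0.png"); cv2.imwrite("pics/topz.png",cv2.resize(im[190:265,220:360],None,fx=5.7,fy=5.7,interpolation=cv2.INTER_CUBIC))
im=cv2.imread("pics/scene0.png"); cv2.imwrite("pics/scenez.png",cv2.resize(im[160:300,200:330],None,fx=4.2,fy=4.2,interpolation=cv2.INTER_CUBIC))
E
```

```text
(no output)
```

View pics/topz.png

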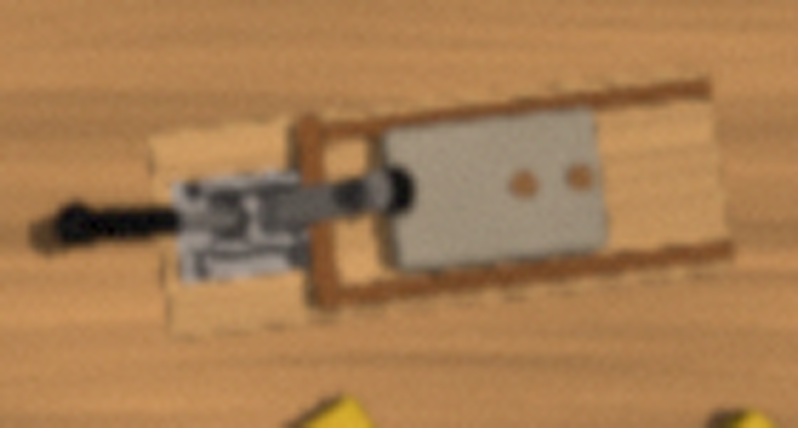

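View pics/scenez.png

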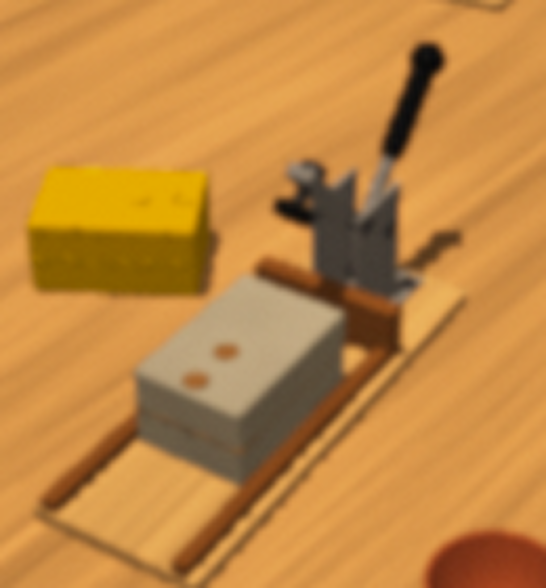

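```bash
cat > h.py <<'E'
import numpy as np
from rig import robot
def ray(n,u,v,z,c=None):
    c=c or robot.calibration(n); R,t,K=c["R"],c["t"],c["K"]
    d=R.T@np.linalg.inv(K)@np.array([u,v,1.]); o=-R.T@t
    return o+d*(z-o[2])/d[2]
def proj(n,X,c=None):
    c=c or robot.calibration(n); p=c["K"]@(c["R"]@np.array(X)+c["t"]); return p[:2]/p[2]
E
python3 - <<'E'
from h import *
np.set_printoptions(precision=4,suppress=True)
T=lambda u,v,z: ray("top",(u+.5)/5.7+220-.5,(v+.5)/5.7+190-.5,z)
S=lambda u,v,z: ray("scene",(u+.5)/4.2+200-.5,(v+.5)/4.2+160-.5,z)
P={}
for nm,f,a in [("Tbed+y -x?",T,(150,137,.012)),("Tbed+y b",T,(168,338,.012)),("Trail t",T,(711,88,.022)),("Trail b",T,(734,250,.022)),
 ("Tm1",T,(385,130,.072)),("Tm2",T,(397,270,.072)),("Tm3",T,(594,107,.072)),("Tm4",T,(606,248,.072)),("Tknob",T,(78,222,.163)),
 ("Sm far l",S,(250,277,.072)),("Sm far r",S,(345,318,.072)),("Sm near l",S,(138,373,.072)),("Sm near r",S,(240,415,.072)),("Sknob",S,(428,59,.163)),
 ("Sbed near l",S,(40,512,.012)),("Sbed near r",S,(195,584,.012)),("Sbed far r",S,(464,297,.012)),
 ("T fence t",T,(312,118,.052)),("T fence b",T,(330,305,.052)),("T fence facetop",T,(322,118,.052)),("T fence face b",T,(340,300,.052))]:
    P[nm]=f(*a); print(nm,P[nm])
m=np.mean([P[k] for k in("Tm1","Tm2","Tm3","Tm4")],0);ms=np.mean([P[k] for k in("Sm far l","Sm far r","Sm near l","Sm near r")],0)
print("mould T",m,"S",ms)
b1=(P["Tbed+y -x?"]+P["Tbed+y b"])/2; b2=(P["Trail t"]+P["Trail b"])/2
d=b1-b2; print("axis bed",d,np.hypot(*d[:2]),np.degrees(np.arctan2(-d[0],d[1])))
d=(P["Tm1"]+P["Tm2"]-P["Tm3"]-P["Tm4"])/2;print("mould axis",np.hypot(*d[:2]),np.degrees(np.arctan2(-d[0],d[1])))
d=(P["Sm far l"]+P["Sm far r"]-P["Sm near l"]-P["Sm near r"])/2;print("mould axis S",np.hypot(*d[:2]),np.degrees(np.arctan2(-d[0],d[1])))
import cv2
for n,(u,v) in {"jar":(407,231),"bowl":(318,157),"mug":(249,159)}.items(): print(n,ray("top",u,v,.09))
E
```

```text
Tbed+y -x? [0.5841 0.1153 0.012 ]
Tbed+y b [0.4671 0.1043 0.012 ]
Trail t [ 0.6117 -0.2115  0.022 ]
Trail b [ 0.5172 -0.2234  0.022 ]
Tm1 [ 0.5819 -0.0199  0.072 ]
Tm2 [ 0.5031 -0.0263  0.072 ]
Tm3 [ 0.595  -0.1379  0.072 ]
Tm4 [ 0.5153 -0.1438  0.072 ]
Tknob [0.5236 0.1455 0.163 ]
Sm far l [ 0.5144 -0.0308  0.072 ]
Sm far r [ 0.5896 -0.0262  0.072 ]
Sm near l [ 0.526  -0.1469  0.072 ]
Sm near r [ 0.599  -0.1372  0.072 ]
Sknob [0.5261 0.1458 0.163 ]
Sbed near l [ 0.5173 -0.226   0.012 ]
Sbed near r [ 0.6276 -0.2107  0.012 ]
Sbed far r [0.5924 0.1071 0.012 ]
T fence t [0.5909 0.0211 0.052 ]
T fence b [0.4844 0.011  0.052 ]
T fence facetop [0.5909 0.0154 0.052 ]
T fence face b [0.4872 0.0053 0.052 ]
mould T [ 0.5488 -0.082   0.072 ] S [ 0.5572 -0.0853  0.072 ]
axis bed [-0.0389  0.3272 -0.01  ] 0.3295396192233537 6.771035361953895
mould axis 0.11837959919195302 6.126521930288858
mould axis S 0.11411068481789398 5.292480111814005
jar [ 0.5206 -0.3995  0.09  ]
bowl [ 0.759  -0.1192  0.09  ]
mug [0.7522 0.1024 0.09  ]
```

Both views agree: the jig yaw is about 6.5°, its origin is near (0.543, -0.030) and the mould is about 34 mm short of the fence. I'll move behind the mould, with the jaws set across the jig.

Request:
arm_command([
  [[2.1,2.8,0],5],
  [[2.1,2.8,0],5],
  [[2.1,2.8,0],5],
  [[2.1,2.8,0],5],
  [[2.1,2.8,0],5],
  [[2.1,2.8,0],5],
  [[2.1,2.8,0],5],
  [[2.1,2.8,0],5],
  [[2.1,2.8,0],5],
  [[2.1,2.8,0],5],
  [[2.1,2.8,0],5],
  [[2.1,2.8,0],5],
  [[2.1,2.8,0],5],
  [[2.1,2.8,0],5],
  [[2.1,2.8,0],5],
  [[0,0,0],0],
], grip=3, squeeze=20)

```text
time_s: 1.43
tcp_pos: [0.5432, -0.1927, 0.201]
orientation: [[-0.136, 0.991, -0.004], [0.991, 0.136, -0.003], [-0.003, -0.005, -1.0]]
ft_force: [-0.6, 1.0, 0.4]
opening: 0.0299
```

Request:
arm_command([
  [[1.8,-0.3,0],-1.4],
  [[0,0,0],0],
  [[0,0,0],0],
])

```text
time_s: 1.68
tcp_pos: [0.5622, -0.1927, 0.2]
orientation: [[-0.116, 0.993, -0.006], [0.993, 0.116, -0.002], [-0.001, -0.006, -1.0]]
ft_force: [0.3, -0.4, 0.6]
opening: 0.0297
```

```bash
python3 - <<'E'
from h import *
import cv2,pickle
c=robot.calibration("wrist");im=robot.get_image("wrist"); cv2.imwrite("pics/wrist1.png",im[:,:,::-1]); pickle.dump(c,open("w1.pkl","wb"))
E
```

```text
(no output)
```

View pics/wrist1.png

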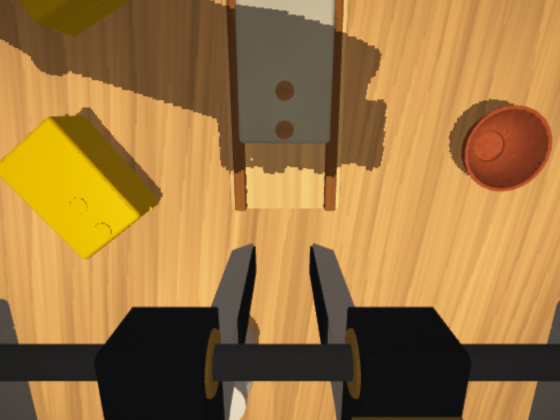

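The wrist picture shows the rails' inner edges at columns 246 and 325 (row 205), running vertically, so the tool is aligned. The mould's rear top edge is at row 143, columns 239–331.

```bash
python3 - <<'E'
from h import *
import pickle
np.set_printoptions(precision=4,suppress=True)
c=pickle.load(open("w1.pkl","rb"))
f=lambda u,v,z: ray("wrist",u,v,z,c)
print("rail ends",f(240,210,.022),f(330,210,.022)); print("rails up",f(237,30,.022),f(333,30,.022),"lo",f(245,190,.022),f(325,190,.022))
print("mould rear",f(239,143,.072),f(331,143,.072))
print(robot.get_state()["joints"])
E
```

```text
rail ends [ 0.5186 -0.2209  0.022 ] [ 0.6146 -0.2093  0.022 ]
rails up [ 0.5012 -0.0465  0.022 ] [ 0.5901 -0.0361  0.022 ] lo [ 0.522  -0.1983  0.022 ] [ 0.6059 -0.1882  0.022 ]
mould rear [ 0.5176 -0.1446  0.072 ] [ 0.5974 -0.1351  0.072 ]
[ 0.5397  0.3308 -0.3963  1.7729  0.1463  1.0721  0.2083]
```

Request:
arm_command([
  [[0.1,0,-3],0],
  [[0,0,-3],0],
  [[0,0,-3],0],
  [[0,0,-3],0],
  [[0,0,-3],0],
  [[0,0,-1.2],0],
  [[0,0,0],0],
])

```text
time_s: 2.32
tcp_pos: [0.5593, -0.1972, 0.0344]
orientation: [[-0.11, 0.994, -0.003], [0.994, 0.11, -0.005], [-0.005, -0.003, -1.0]]
ft_force: [0.2, 0.5, 0.1]
opening: 0.0302
```

Request:
arm_command([
  [[-0.11,1,0],0],
  [[-0.11,1,0],0],
  [[-0.11,1,0],0],
  [[-0.06,0.5,0],0],
  [[-0.06,0.5,0],0],
  [[-0.06,0.5,0],0],
  [[0,0,0],0],
])

```text
time_s: 2.9
tcp_pos: [0.5563, -0.1481, 0.0415]
orientation: [[-0.11, 0.994, 0.005], [0.994, 0.11, -0.008], [-0.008, 0.004, -1.0]]
ft_force: [0.0, -0.5, 0.3]
opening: 0.03
```

Request:
arm_command([
  [[0.05,0.4,-0.4],0.3],
  [[-0.04,0.4,-0.2],0],
  [[-0.04,0.4,0],0],
  [[-0.04,0.4,0],0],
  [[-0.04,0.4,-0.1],0],
  [[0,0,0],0],
])

```text
time_s: 3.4
tcp_pos: [0.5577, -0.1338, 0.0371]
orientation: [[-0.111, 0.994, 0.011], [0.994, 0.111, -0.015], [-0.016, 0.009, -1.0]]
ft_force: [-0.2, -0.1, -0.1]
opening: 0.03
```

Request:
arm_command([
  [[-0.05,0.4,0],0],
  [[-0.04,0.4,-0.1],0],
  [[-0.04,0.4,0],0],
])

```text
time_s: 3.65
tcp_pos: [0.5566, -0.1247, 0.0367]
orientation: [[-0.108, 0.994, 0.011], [0.994, 0.108, -0.019], [-0.02, 0.009, -1.0]]
ft_force: [0.2, -4.5, -1.1]
opening: 0.0299
```

```bash
python3 - <<'E'
from h import *
import cv2
print(robot.get_state()["ft_force"],robot.get_state()["tcp_pos"])
im=robot.get_image("scene"); im=im[:,:,::-1]; a=cv2.resize(im[160:300,200:330],None,fx=4.2,fy=4.2,interpolation=cv2.INTER_CUBIC); cv2.imwrite("pics/s2.png",a)
E
```

```text
[ 0.17292696 -4.49705655 -1.14763571] [ 0.5565802  -0.12471017  0.03666537]
```

View pics/s2.png

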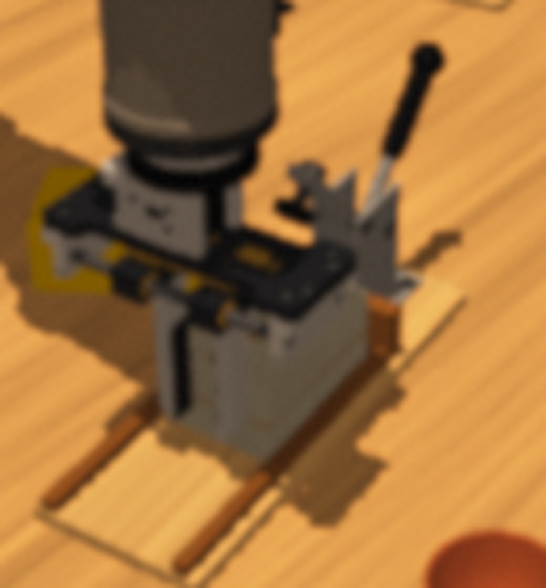

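The mould is sliding ahead of the fingers with a push of 4.5 N, and the gripper is clear of the clamp foot. I'll push on to the fence.

Request:
arm_command([
  [[-0.04,0.4,-0.1],0],
  [[-0.04,0.4,0],0],
  [[-0.03,0.3,0],0],
])

```text
time_s: 3.95
tcp_pos: [0.5564, -0.1177, 0.0367]
orientation: [[-0.105, 0.994, 0.013], [0.994, 0.106, -0.024], [-0.025, 0.011, -1.0]]
ft_force: [3.8, -27.5, 2.4]
opening: 0.0299
```

Request:
arm_command([
  [[-0.03,0.3,0],0],
  [[-0.03,0.3,0],0],
])

```text
time_s: 4.12
tcp_pos: [0.5568, -0.118, 0.0375]
orientation: [[-0.102, 0.995, 0.016], [0.994, 0.102, -0.03], [-0.032, 0.013, -0.999]]
ft_force: [3.4, -18.2, 0.2]
opening: 0.03
```

Request:
arm_command([
  [[0.1,-1,0],0],
  [[0.2,-2,0],0],
  [[0.2,-2,0],0],
  [[0,0,3],0.5],
  [[0,0,4],0],
  [[0,-1,4],0],
  [[0,0,4],0],
  [[0,0,0],0],
  [[0,0,0],0],
])

```text
time_s: 4.87
tcp_pos: [0.5598, -0.1782, 0.1918]
orientation: [[-0.113, 0.993, 0.012], [0.993, 0.114, -0.023], [-0.024, 0.009, -1.0]]
ft_force: [-0.7, -0.0, -0.9]
opening: 0.0294
```

```bash
python3 - <<'E'
from h import *
import cv2,pickle
im=robot.get_image("scene"); im=im[:,:,::-1]; a=cv2.resize(im[160:300,200:330],None,fx=4.2,fy=4.2,interpolation=cv2.INTER_CUBIC); cv2.imwrite("pics/s3.png",a)
im=robot.get_image("top"); im=im[:,:,::-1]; a=cv2.resize(im[190:265,220:360],None,fx=5.7,fy=5.7,interpolation=cv2.INTER_CUBIC); cv2.imwrite("pics/t3.png",a)
c=robot.calibration("wrist");im=robot.get_image("wrist"); cv2.imwrite("pics/w3.png",im[:,:,::-1]); pickle.dump(c,open("w3.pkl","wb"))
E
```

```text
(no output)
```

View pics/s3.png

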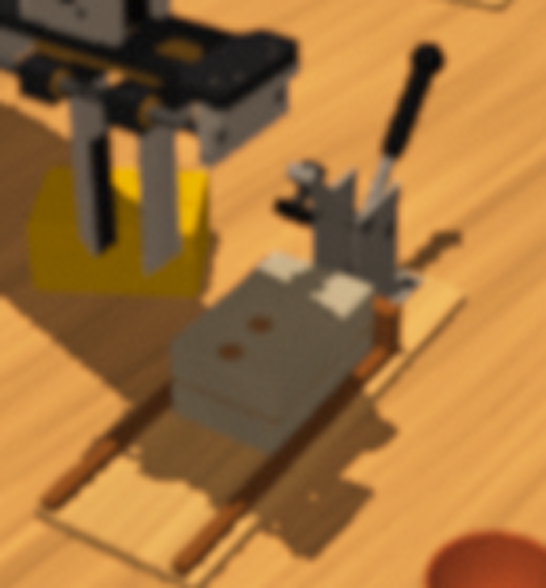

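View pics/t3.png

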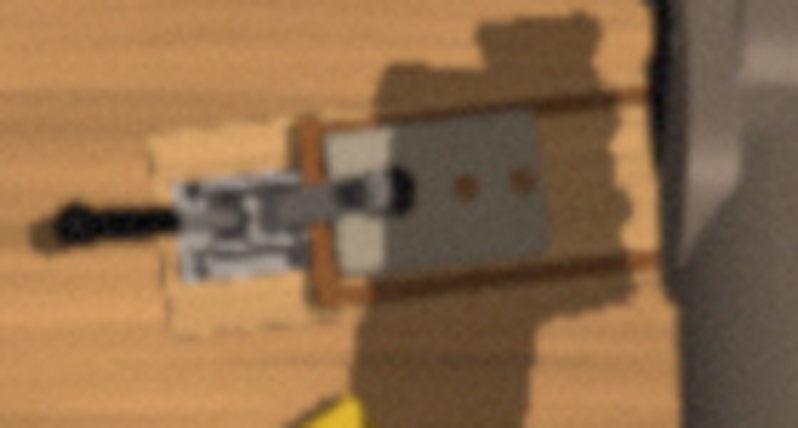

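View pics/w3.png

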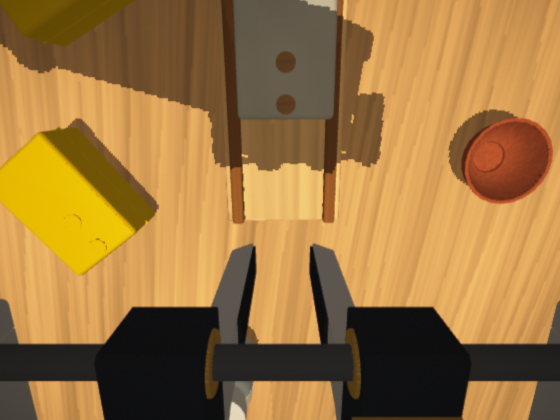

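The mould's front now meets the fence in both views: in the top zoom no gap is left at column ~325. The wrist view has its rear edge at row 118 and the rail ends at row 222. Next I'll put numbers on the fit.

```bash
python3 - <<'E'
from h import *
import pickle
np.set_printoptions(precision=4,suppress=True)
c=pickle.load(open("w3.pkl","rb"))
f=lambda u,v,z: ray("wrist",u,v,z,c)
a,b=f(237,222,.022),f(331,222,.022); m,n=f(239,118.5,.072),f(334,118.5,.072)
print(a,b,m,n); e=np.array([-.115,.9934,0]); print("rear-to-rail-end along y (want .110):",((m+n)/2-(a+b)/2)@e)
T=lambda u,v,z: ray("top",(u+.5)/5.7+220-.5,(v+.5)/5.7+190-.5,z)
F=(T(326,135,.072)+T(338,275,.072))/2; R=(T(537,110,.072)+T(549,252,.072))/2; B=(T(150,137,.012)+T(168,338,.012))/2
print("top: front",F,"rear",R,"bed end->front (want .100)",(B-F)@e,"->rear (.220)",(B-R)@e)
print("hole shift",(T(466,187,.072)-T(524,185,.072))@e,(T(522,181,.072)-T(580,178,.072))@e)
E
```

```text
[ 0.5179 -0.2201  0.022 ] [ 0.6169 -0.2089  0.022 ] [ 0.517  -0.1108  0.072 ] [ 0.5951 -0.1018  0.072 ]
rear-to-rail-end along y (want .110): 0.10881029693942149
top: front [0.5397 0.01   0.072 ] rear [ 0.5532 -0.1087  0.072 ] bed end->front (want .100) 0.10076889726467043 ->rear (.220) 0.22025476626138898
hole shift 0.032561666657796244 0.03266002022474243
```

The mould is home to about 1 mm, and the stop was hard at 27 N. Next I'll go over the clamp to the far side of the lever.

Request:
arm_command([
  [[0,0,3],0],
  [[0,0,3],0],
  [[-0.4,3.5,0],0],
  [[-0.4,3.5,0],0],
  [[-0.4,3.5,0],0],
  [[-0.4,3.5,0],0],
  [[-0.4,3.5,0],0],
  [[-0.4,3.5,0],0],
  [[-0.4,3.5,0],0],
  [[-0.4,3.5,0],0],
  [[-0.4,3.5,0],0],
  [[-0.4,3.5,0],0],
  [[-0.4,3,0],0],
  [[0,0,0],0],
], grip=1.4)

```text
time_s: 6.18
tcp_pos: [0.4995, 0.2196, 0.2314]
orientation: [[-0.115, 0.993, -0.023], [0.993, 0.115, -0.017], [-0.014, -0.024, -1.0]]
ft_force: [-0.9, -0.0, 0.5]
opening: 0.0142
```

Request:
arm_command([
  [[1.7,-0.4,0],0],
  [[0,0,-2.5],0],
  [[0,0,-2.5],0],
  [[0,0,-2.5],0],
  [[0,0,0],0],
  [[0,0,0],0],
])

```text
time_s: 6.68
tcp_pos: [0.5117, 0.2201, 0.1466]
orientation: [[-0.126, 0.991, -0.034], [0.992, 0.125, -0.017], [-0.013, -0.036, -0.999]]
ft_force: [0.6, 0.1, 0.5]
opening: 0.0142
```

```bash
python3 - <<'E'
from h import *
import cv2,pickle
im=robot.get_image("scene"); im=im[:,:,::-1]; a=cv2.resize(im[110:250,220:360],None,fx=4.2,fy=4.2,interpolation=cv2.INTER_CUBIC); cv2.imwrite("pics/s4.png",a)
c=robot.calibration("wrist");im=robot.get_image("wrist"); cv2.imwrite("pics/w4.png",im[:,:,::-1]); pickle.dump(c,open("w4.pkl","wb"))
E
```

```text
(no output)
```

View pics/s4.png

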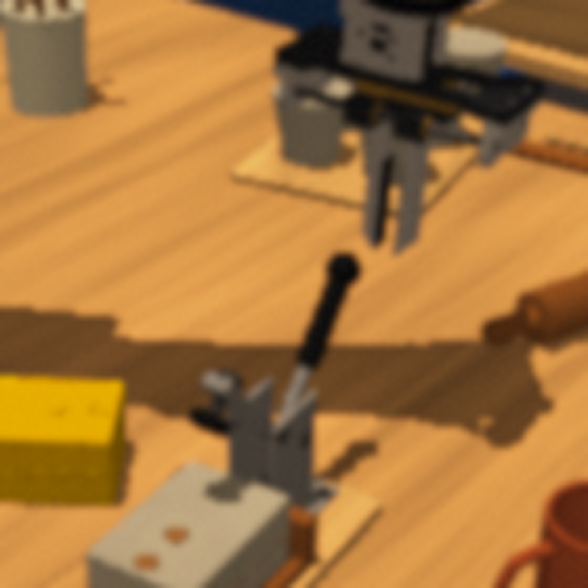

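View pics/w4.png

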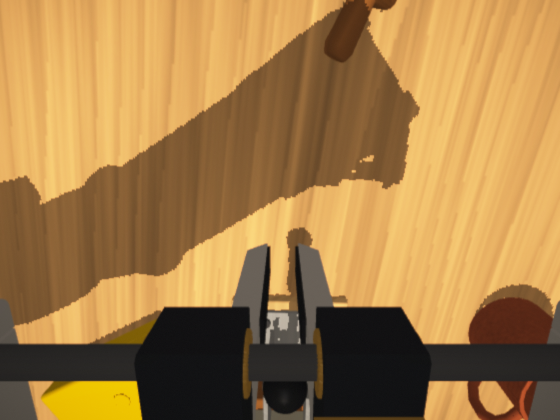

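The scene picture shows the fingertips just behind the knob, which is at zoom (343,268). The wrist picture has the knob at (286,393), between the fingers, whose midline is near column 283.

```bash
python3 - <<'E'
from h import *
import pickle
np.set_printoptions(precision=4,suppress=True)
c=pickle.load(open("w4.pkl","rb"))
k=ray("wrist",286,393,.163,c); print(k)
s=robot.get_state(); print((k-s["tcp_pos"])@s["orientation"])
E
```

```text
[0.5241 0.1445 0.163 ]
[-0.0766  0.0018 -0.0145]
```

Request:
arm_command([
  [[0.3,-1.5,0.4],-0.5],
  [[0.2,-1.5,0],0],
  [[0.15,-1.2,0],0],
  [[0.1,-0.8,0],0],
  [[0.1,-0.8,0],0],
  [[0.1,-0.8,0],0],
])

```text
time_s: 7.28
tcp_pos: [0.5232, 0.161, 0.16]
orientation: [[-0.122, 0.992, -0.025], [0.993, 0.121, -0.005], [-0.002, -0.026, -1.0]]
ft_force: [-19.9, 37.5, 34.3]
opening: 0.0145
```

```bash
python3 - <<'E'
from h import *
import cv2,pickle
s=robot.get_state();print(s["ft_force"],s["moment"],s["tcp_pos"],s["joints"])
im=robot.get_image("scene"); im=im[:,:,::-1]; a=cv2.resize(im[130:240,240:350],None,fx=5.3,fy=5.3,interpolation=cv2.INTER_CUBIC); cv2.imwrite("pics/s5.png",a)
c=robot.calibration("wrist");im=robot.get_image("wrist"); cv2.imwrite("pics/w5.png",im[:,:,::-1]); pickle.dump(c,open("w5.pkl","wb"))
s=robot.get_state();print(s["ft_force"],s["tcp_pos"])
E
```

```text
[-19.8993344   37.50422825  34.33526828] [ 8.78572128  5.35514324 -0.73424176] [0.52324117 0.16095802 0.15998365] [ 0.0816316   0.33905518 -0.59756413  1.89012258  0.21472392  1.00340115
 -0.48840594]
[-13.80645313  24.59659863  21.48472078] [0.5230794  0.16123038 0.16038468]
```

View pics/s5.png

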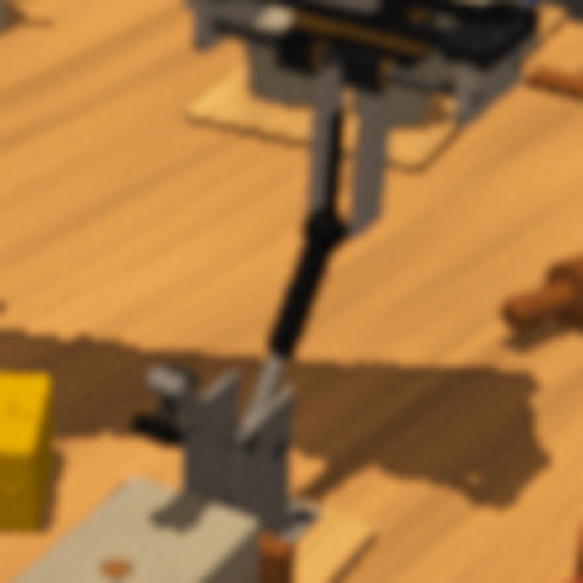

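View pics/w5.png

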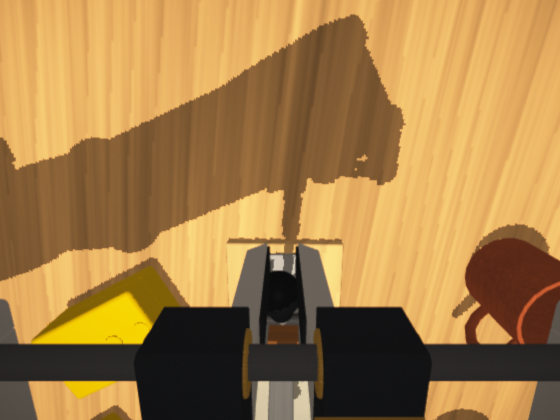

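The fingertips had drifted up to the knob's upper half and about 1 mm to +x, so they were wedging on the ball. I'll back off, lower them and go again.

Request:
arm_command([
  [[-0.2,1,0],0],
  [[-0.2,1,0],0],
  [[0,0,-1.2],0],
  [[0,0,-0.8],0],
  [[0,0,0],0],
])

```text
time_s: 7.8
tcp_pos: [0.5195, 0.184, 0.1414]
orientation: [[-0.124, 0.992, -0.021], [0.992, 0.124, -0.003], [-0.0, -0.021, -1.0]]
ft_force: [0.2, 0.7, -1.0]
opening: 0.014
```

Request:
arm_command([
  [[0.11,-1,-0.1],-0.4],
  [[0.1,-0.8,0],0],
  [[0.1,-0.8,0],0],
])

```text
time_s: 8.05
tcp_pos: [0.5216, 0.161, 0.1402]
orientation: [[-0.119, 0.993, -0.023], [0.993, 0.119, 0.003], [0.006, -0.022, -1.0]]
ft_force: [-22.7, 45.7, 44.0]
opening: 0.0141
```

Request:
arm_command([
  [[0.1,-0.8,0],0],
  [[0.1,-0.8,0],0],
])

```text
time_s: 8.22
tcp_pos: [0.5221, 0.1563, 0.1446]
orientation: [[-0.125, 0.992, -0.022], [0.992, 0.126, 0.018], [0.021, -0.019, -1.0]]
ft_force: [-19.4, 29.8, 31.1]
opening: 0.0142
```

The lever rises as it turns, so a level push drags on the ball, and one finger edge is carrying all of it. I'll back off, shut the fingers to make a flat face, and follow the knob's arc.

Request:
arm_command([
  [[-0.2,1.2,0],0],
  [[-0.2,1.2,-0.3],-0.4],
  [[-0.1,0.3,0],0],
  [[0,0,0],0],
  [[0,0,0],0],
  [[0,0,0],0],
], grip=0)

```text
time_s: 8.72
tcp_pos: [0.5182, 0.179, 0.1436]
orientation: [[-0.114, 0.993, -0.02], [0.993, 0.114, 0.019], [0.022, -0.018, -1.0]]
ft_force: [-0.8, -0.9, 0.1]
opening: 0.0007
```

Request:
arm_command([
  [[0.2,-0.8,-0.1],0],
  [[0.1,-0.6,0.1],0],
])

```text
time_s: 8.88
tcp_pos: [0.5212, 0.1666, 0.1442]
orientation: [[-0.115, 0.993, -0.02], [0.993, 0.116, 0.023], [0.025, -0.017, -1.0]]
ft_force: [-12.6, 25.4, 20.0]
opening: 0.0006
```

Request:
arm_command([
  [[0.1,-0.9,0.7],0],
  [[0.1,-1,0.7],0],
])

```text
time_s: 9.05
tcp_pos: [0.5228, 0.151, 0.1591]
orientation: [[-0.119, 0.993, -0.02], [0.992, 0.12, 0.029], [0.031, -0.016, -0.999]]
ft_force: [-1.5, 6.5, 2.1]
opening: 0.0005
```

Request:
arm_command([
  [[0.1,-1,0.5],0],
  [[0.1,-1,0.4],0],
])

```text
time_s: 9.22
tcp_pos: [0.5255, 0.1319, 0.1701]
orientation: [[-0.121, 0.993, -0.018], [0.992, 0.121, 0.033], [0.035, -0.014, -0.999]]
ft_force: [-0.9, 5.2, 4.8]
opening: 0.0006
```

```bash
python3 - <<'E'
from h import *
import cv2,pickle
s=robot.get_state();print(s["ft_force"],s["tcp_pos"],s["joints"])
im=robot.get_image("scene"); im=im[:,:,::-1]; a=cv2.resize(im[130:240,240:350],None,fx=5.3,fy=5.3,interpolation=cv2.INTER_CUBIC); cv2.imwrite("pics/s6.png",a)
E
```

```text
[-0.9020936   5.22007852  4.76523354] [0.52553309 0.13194374 0.17014131] [ 0.16729261  0.30900885 -0.60347339  1.90448327  0.16260948  0.98949121
 -0.38272386]
```

View pics/s6.png

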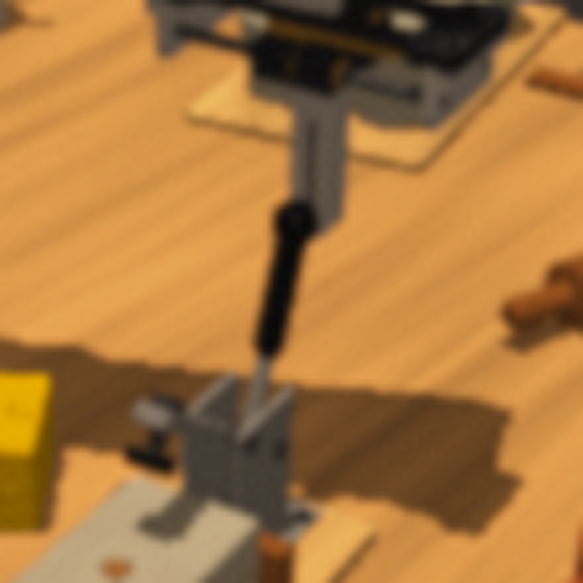

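The lever is turning with about 5 N and the knob is against the flat of the fingers. I'll continue over the dead point.

Request:
arm_command([
  [[0.1,-1,0.3],0],
  [[0.1,-1.1,0.2],0],
  [[0.1,-1.1,0.1],0],
])

```text
time_s: 9.52
tcp_pos: [0.5304, 0.096, 0.1782]
orientation: [[-0.119, 0.993, -0.015], [0.992, 0.12, 0.034], [0.036, -0.011, -0.999]]
ft_force: [-0.3, 1.9, 1.6]
opening: -0.0001
```

Request:
arm_command([
  [[0.1,-1.1,0],0],
  [[0.1,-1.1,0],0],
  [[0.1,-1,0],0],
])

```text
time_s: 9.77
tcp_pos: [0.5339, 0.0586, 0.1784]
orientation: [[-0.117, 0.993, -0.014], [0.993, 0.117, 0.034], [0.035, -0.01, -0.999]]
ft_force: [1.1, 0.3, 0.2]
opening: 0.0005
```

Force has dropped to zero past the dead point. I'll back away and look.

Request:
arm_command([
  [[-0.1,1.5,0],0],
  [[-0.2,2,0],0],
  [[-0.3,2.5,1],0],
  [[-0.3,3,2],0],
  [[0,3,2],0],
  [[0,0,0],0],
  [[0,0,0],0],
])

```text
time_s: 10.35
tcp_pos: [0.5244, 0.1703, 0.2274]
orientation: [[-0.104, 0.994, -0.019], [0.994, 0.105, 0.03], [0.032, -0.016, -0.999]]
ft_force: [0.1, -1.0, 0.3]
opening: 0.0007
```

```bash
python3 - <<'E'
from h import *
import cv2
im=robot.get_image("scene")[:,:,::-1]; cv2.imwrite("pics/s7f.png",im); a=cv2.resize(im[160:300,200:330],None,fx=4.2,fy=4.2,interpolation=cv2.INTER_CUBIC); cv2.imwrite("pics/s7.png",a)
im=robot.get_image("top")[:,:,::-1];cv2.imwrite("pics/t7f.png",im); a=cv2.resize(im[190:265,220:360],None,fx=5.7,fy=5.7,interpolation=cv2.INTER_CUBIC); cv2.imwrite("pics/t7.png",a)
E
```

```text
(no output)
```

View pics/s7.png

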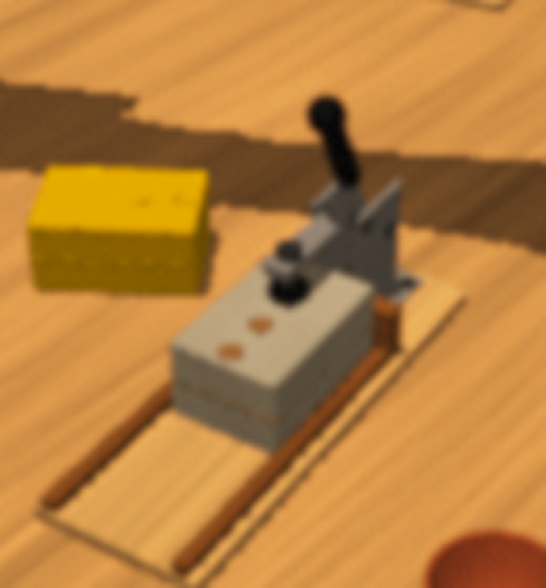

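View pics/t7f.png

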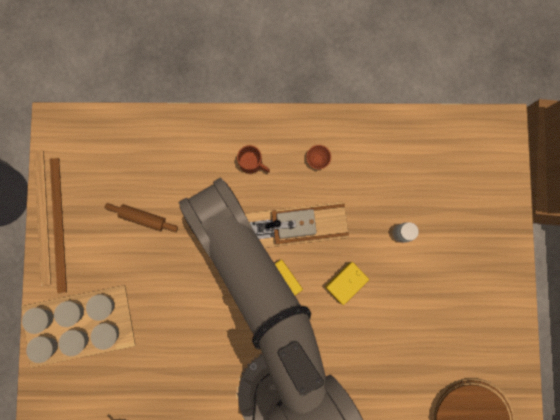

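The lever leans toward the mould with its knob at zoom (325,113), and the foot bears on the mould at (289,288). The jar, mug, bowl and pin sit at their earlier pixels. I'll run a quick check on the numbers before handing in.

```bash
python3 - <<'E'
from h import *
import cv2
o=np.array([.544,-.029,0]);e=np.array([-.115,.9934,0])
for name,y,z in [("locked 1.18",95-120*np.sin(.43),75+120*np.cos(.43)),("dead",89,195)]:
    p=proj("scene",o+e*y/1000+[0,0,z/1000]); print(name,((p-[200,160])+.5)*4.2-.5)
T=lambda u,v,z: ray("scene",(u+.5)/4.2+200-.5,(v+.5)/4.2+160-.5,z)
print("mould rear edge jig y", ((T(172,348,.072)+T(275,388,.072))/2-o)@e)
a=cv2.imread("pics/t7f.png").astype(int);b=cv2.imread("pics/top0.png").astype(int)
for n,(x,y,r) in {"jar":(407,232,15),"mug":(252,160,22),"bowl":(318,157,16),"pin":(141,217,40)}.items():
    print(n,np.abs(a-b)[y-r:y+r,x-r:x+r].mean().round(2))
c,d=cv2.imread("pics/s3.png").astype(int),cv2.imread("pics/s7.png").astype(int)
print("s3 vs s7 mould rear", np.abs(c-d)[380:470,170:300].mean())
print(robot.get_state()["ft_force"])
E
```

```text
locked 1.18 [324.36158025 112.65360752]
dead [360.96246055  68.57573624]
mould rear edge jig y -0.0838233875321861
jar 4.52
mug 4.07
bowl 3.76
pin 4.28
s3 vs s7 mould rear 31.207521367521366
[ 0.41556505 -0.43141611 -0.06415346]
```

```bash
python3 -c "
from rig import robot
print(robot.finish_job())"
```

```text
the job is handed in; nothing more can be done
None
```

I slid the mould about 33 mm along the jig to the fence, then pushed the lever over its dead point until it locked. I handed the job in at about 10.5 s with the arm clear of everything.

**Mould:** it came to a hard stop against the fence at about 27 N and was never lifted. Before locking, the wrist and top views put its rear face within about 1 mm of home. After locking, it sits at the same pixels. The one disagreement is the scene view, which reads the rear edge at jig y -84 mm instead of -80. That view already read about 3 mm short of the top view before anything moved.

**Lever:** the first two pushes, with the fingers slightly open, wedged on the ball knob, at up to about 67 N on the wrist (limit 120 N). I shut the fingers and followed the knob's arc, which took about 5–8 N once it was moving. The knob is now within a pixel of where it should be at 1.18 rad (locked), and the picture shows the rubber foot on the mould.

**Bystanders:** the jar, mug, bowl and rolling pin look unmoved in the before and after top views; only small pixel differences showed there.

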